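# Ease three support pins off their upper stops

## Robot

A 6-joint arm with a two-finger parallel gripper is mounted at the origin on the work surface. World frame = base frame: x ahead of the robot, y to its left, z up, the work surface at z = 0. Lengths are in m, angles in rad, forces in N, time in s.
With the tool pointing down it reaches from about 0.425 to 0.925 m from the base axis. Payload 12.5 kg.
Tool frame: the origin (TCP) lies midway between the tips of the shut fingers; the grasp point (between the pads) lies 19 mm behind it (bot.hold_point_z is the distance from the TCP to the grasp point, in m); z points along the fingers, y is the direction in which the jaws open and shut (so a half turn about z gives the same grasp; the last joint's range is limited). The gripper opens to 85 mm and grips with 20 to 120 N. Pads are 22 mm wide; open, the fingers measure 114 mm over their backs; the gripper's body (76 mm by 85 mm) begins 54 mm behind the grasp point. The pads swing forward as they close: fully open they stand 13 mm farther back than shut.
Start: joints at [-1.4, 0.491, 1.559, -0, 1.092, -0.106], TCP at [0.171, -0.601, 0.231] pointing down, gripper open.
Joint ranges: [-3.1, 3.1], [-0.84, 2.19], [0.05, 2.79], [-1.13, 4.28], [0.06, 2.93], [-2.69, 2.69]. Speed limits (rad/s): [2.22, 2.22, 2.79, 3.14, 3.14, 3.14].

## Interface

Orientations are given as a unit quaternion [w, x, y, z].
In Python, from cell import bot gives the robot as it stands.
- The arm moves only by the tool jog_arm, never from a script. Its argument "targets" is a list of rows, each a list of 6 numbers: the shift along the tool's x, y, z in cm, then the turn, a rotation vector about the tool's x, y, z in rad. A call has 1 to 10 rows; each row shifts and turns the pose as measured when the row begins, along the tool's axes as they then stand; what a row does not reach is not made up. A row lasts 1/10 s, in which the tool goes at most 50 mm and 8.59 degrees, less where a joint would pass 70% of its speed; a pose out of reach is approached as far as the arm can. A call with a gripper value outside its range is refused whole. "fingers" is the finger opening in cm, from 0 to 8.54, set as the call begins (left out, the last holds). The fingers move at their own pace and stop on an object; "grip_force" is the grip in N (left out, the last holds). Time passes only in rows, so rows that do not move let the fingers close. It gives the time, the measured TCP pose, the force and the opening at its end, in the units of the state.
- bot.read_state(): the state, without advancing time (a new reading comes with each control period).
- bot.snapshot(name): name is "scene" or "side" or "wrist"; returns the picture (400x640x3 uint8, red, green, blue); there is no depth.
- bot.get_calibration(name): a dict with "fov_y" (degrees; the focal length in pixels is half the picture's height over the tangent of half this angle, whatever the lens; pixels are square), "cx", "cy" (the principal point, pixels), "extrinsics" (4x4, takes a point from world to camera coordinates); the wrist camera has in their place "T_tool_cam" (4x4, takes a point from camera to tool coordinates, whose origin is the TCP and whose axes are the flange's). Camera axes: x right, y up, looking along -z (the intrinsics and any distortion apply to the point x, -y, -z); pixel columns grow to the right and rows downward; lengths in m; the calibration is good to about 2 mm. A picture is of the moment at which its call begins: read the wrist's pose just before it. get_calibration takes no time and is no camera call.
- bot.close_job(): hands the job in, once; it reports no verdict.
The state is a dict: "time_s": time; "joint_positions": joint angles; "joint_vel": joint speeds; "effort": joint torques, N m; "eef_pos": TCP position; "tcp_rot": TCP orientation; "wrist_force": force on the tool from outside, world axes, zero at the start; "torque": the same for the moment, N m; "gripper_width": finger opening in m.
Only numpy, scipy, OpenCV 4.12 (cv2) and the standard library are available. Lean on these libraries where they do the work, as an engineer would, in place of code of your own. Each camera call takes 0.05 s, during which the arm holds its last target.

## Task

Get the measuring fixture ready for the next part: with light touches of the fingertips from above, press down the pins of the three support jacks, first the square-headed one, then the domed one, then the round flat one. Press each to about the middle of its 14 mm stroke, never down to its lower stop; it stays where you leave it. Do not grip, lift or shift the jacks, and leave everything else on the plate where it stands.

Things in the scene. Friction and masses are not known exactly. Their poses are not given: they have to be found in the camera images.
- plate: flat dark grey fixture plate 220 (x) x 380 (y) x 12 thick, fixed on the dark granite table; its top is 12 above the table. Origin: centre of its underside. The three jacks and five loose things stand on it. All sizes in these notes are in mm unless a unit is given
- square_jack: plain steel support jack standing loose on the plate, about 0.6 kg: foot 52 across and 12 high, body 36 across, 52 high in all. Out of its top comes a steel pin 14 across with a SQUARE flat head 34 x 34 x 10. Origin: centre of the underside of the foot; z up
- square_top (a point): centre of the upper face of the head of this jack's pin (of the crown, if domed); 82 above the underside of the foot when the pin is at its upper stop, as at the start; moves with the pin
- square_pin (a joint): how far this pin has been pushed straight down, m: 0 at the upper stop (start), 0.014 at the lower stop. No spring: friction of about 3 N resists all the way and the pin stays where it is left
- dome_jack: plain steel support jack standing loose on the plate, about 0.6 kg: foot 52 across and 12 high, body 36 across, 40 high in all. Out of its top comes a steel pin 14 across with a DOMED round head, 36 across and 12 high, its crown part of a ball of about 20 radius. Origin: centre of the underside of the foot; z up
- dome_top (a point): centre of the upper face of the head of this jack's pin (of the crown, if domed); 72 above the underside of the foot when the pin is at its upper stop, as at the start; moves with the pin
- dome_pin (a joint): how far this pin has been pushed straight down, m: 0 at the upper stop (start), 0.014 at the lower stop. No spring: friction of about 3 N resists all the way and the pin stays where it is left
- disc_jack: plain steel support jack standing loose on the plate, about 0.6 kg: foot 52 across and 12 high, body 36 across, 36 high in all. Out of its top comes a steel pin 14 across with a ROUND FLAT head, 44 across and 8 thick. Origin: centre of the underside of the foot; z up
- disc_top (a point): centre of the upper face of the head of this jack's pin (of the crown, if domed); 62 above the underside of the foot when the pin is at its upper stop, as at the start; moves with the pin
- disc_pin (a joint): how far this pin has been pushed straight down, m: 0 at the upper stop (start), 0.014 at the lower stop. No spring: friction of about 3 N resists all the way and the pin stays where it is left
- v_rest: bystander on the plate: solid V-shaped rest on a like foot (52 across), 62 high, nothing on it moves. Origin: centre of its underside
- ring_gauge: bystander on the plate: loose steel ring 48 outside, 26 inside, 14 high. Origin: centre of its underside
- plug_gauge: bystander on the plate: loose upright steel cylinder 20 across, 45 high. Origin: centre of its underside
- gauge_block: bystander on the plate: loose steel block 14 x 35 x 30 high. Origin: centre of its underside
- bracket: bystander on the plate: loose aluminium L-bracket 36 x 44, 38 high. Origin: centre of its underside
- vise: bystander: small steel vise fixed to the table at the right of the plate, 185 x 70 x 60 high. Origin: centre of its underside
- ref_sphere: bystander: white 25 ball on a post, 100 high, fixed to the table at the left of the plate. Origin: centre of its foot
- pendant: bystander: beige joystick box 150 x 90, 57 high with its stick, fixed at the left, nearer the robot. Origin: centre of its underside
Mind the look-alikes: they are no part of the job. Leave any brown look-alike of the dome_jack alone. What is shaped like the square_jack but red is not meant.

How it is judged:
On the way, in this order (a step that is already met when the one before it is completed fails the run):
1. the square-headed pin is pushed down at least 3 mm by the fingers (value of joint square_pin above 0.003 m and contact force between the fingers and square_jack above 0.2 N), for 0.02 s.
2. the domed pin is pushed down at least 3 mm by the fingers (value of joint dome_pin above 0.003 m and contact force between the fingers and dome_jack above 0.2 N), for 0.02 s.
3. the round flat pin is pushed down at least 3 mm by the fingers (value of joint disc_pin above 0.003 m and contact force between the fingers and disc_jack above 0.2 N), for 0.02 s.
At the end, for the whole second after the job is handed in: each of the three pins stays 3 to 11.8 mm below its upper stop; the jacks stand upright (within 0.1 rad), at rest, within 15 mm of where they stood; the five loose bystanders on the plate lie within 15 mm of where they were (value of joint square_pin between 0.003 and 0.0118 m and distance of each of square_jack, dome_jack, disc_jack, v_rest, ring_gauge, plug_gauge, gauge_block, bracket from where it was at the start of the episode below 0.015 m and angle between each of square_jack, dome_jack, disc_jack's own z axis and vertical below 0.1 rad and linear speed of each of square_jack, dome_jack, disc_jack below 0.02 m/s and value of joint dome_pin between 0.003 and 0.0118 m and value of joint disc_pin between 0.003 and 0.0118 m); the robot touches nothing.
It fails at once if a pin is pushed down before its turn ((value of joint dome_pin above 0.002 m and value of joint square_pin below 0.003 m) or (value of joint disc_pin above 0.002 m and value of joint dome_pin below 0.003 m)).
It fails at once if a pin is driven down to its lower stop (more than 12.5 mm) (value of joint any of square_pin, dome_pin, disc_pin above 0.0125 m).
It fails at once if a jack is struck or pushed with more than 25 N (contact force between the fingers and square_jack above 25 N or contact force between the fingers and dome_jack above 25 N or contact force between the fingers and disc_jack above 25 N).
It fails at once if a jack is lifted, shifted by more than 20 mm or tipped (height (world z) of any of square_jack, dome_jack, disc_jack above 0.018 m or distance of any of square_jack, dome_jack, disc_jack from where it was at the start of the episode above 0.02 m or angle between any of square_jack, dome_jack, disc_jack's own z axis and vertical above 0.2 rad).
It fails at once if a loose bystander is lifted, or moved by more than 20 mm (distance of any of v_rest, ring_gauge, plug_gauge, gauge_block, bracket from where it was at the start of the episode above 0.02 m or height (world z) of any of v_rest, ring_gauge, plug_gauge, gauge_block, bracket above 0.018 m).
It also fails if it takes over 48 s, if anything falls off the work surface, if the arm or the gripper's body presses on something with over 40 N, if the wrist force passes 120 N, or if a joint passes its speed limit or range.

## Working session

There is one attempt and no reset: what is moved stays moved. The work goes in short steps, Python scripts to look and compute and a tool call to move; the robot and the scene stay as the last step left them, time stands still between calls to the robot, and variables do not carry over. Pictures are saved under pics/ and viewed, and the job is handed in when it is done.

Besides the shell and the picture viewer there is one more tool, called after ">>>" as name(argument=value, ...) on one line, values as JSON. jog_arm: Moves the arm, as the interface text tells. Its arguments: {"type":"object","properties":{"targets":{"type":"array","items":{"type":"array","items":{"type":"number"}}},"fingers":{"type":"number"},"grip_force":{"type":"number"}},"required":["targets"]}

```bash
mkdir -p pics; ls; python3 - <<'E'
from cell import bot
import cv2, json
s=bot.read_state(); print({k:v for k,v in s.items()})
for n in ["scene","side","wrist"]:
    c=bot.get_calibration(n); print(n,c)
    im=bot.snapshot(n); cv2.imwrite(f"pics/{n}0.png",im[:,:,::-1])
E
```

```text
pics
{'time_s': 0.0, 'joint_positions': array([-1.39959073e+00,  4.91550444e-01,  1.55947793e+00, -5.96410287e-06,
        1.09172992e+00, -1.05588067e-01]), 'joint_vel': array([ 2.65099763e-04, -8.28058123e-04,  7.57166161e-04,  7.91050010e-05,
       -9.45243901e-04,  3.94253123e-04]), 'effort': array([ 1.86582081e-03, -6.18446016e+01, -2.61594272e+01, -3.07501830e-05,
        4.07642772e-03, -6.32525456e-06]), 'eef_pos': array([ 0.17078084, -0.60095746,  0.2307236 ]), 'tcp_rot': array([-5.82417946e-04,  9.90438076e-01,  1.37956794e-01, -2.17622450e-05]), 'wrist_force': array([-0.19123728, -0.5021752 , -0.3093173 ]), 'torque': array([-0.02111578,  0.03108401, -0.06925856]), 'gripper_width': 0.08544388714738164}
scene {'fov_y': 56.73997505652851, 'cx': 322.3751390145414, 'cy': 208.22228824416413, 'extrinsics': array([[ 4.77611444e-04,  9.99929195e-01, -1.18902197e-02,
        -1.29009759e-02],
       [-8.13579561e-01,  7.30215784e-03,  5.81407754e-01,
         4.09889263e-01],
       [ 5.81453411e-01,  9.39595270e-03,  8.13525443e-01,
        -1.55250098e+00],
       [ 0.00000000e+0
[... 151 characters left out ...]
xtrinsics': array([[ 0.78409703, -0.62041116, -0.01678775, -0.43985887],
       [ 0.34525047,  0.41354253,  0.8424872 , -0.27316963],
       [-0.51574602, -0.6663877 ,  0.53845472, -1.64196561],
       [ 0.        ,  0.        ,  0.        ,  1.        ]])}
wrist {'fov_y': 70.90636862779947, 'cx': 321.76278707919505, 'cy': 202.11423848074332, 'T_tool_cam': array([[-3.12938746e-04,  9.63647239e-01,  2.67177658e-01,
         6.75871165e-02],
       [ 9.99999928e-01,  2.43957423e-04,  2.91378502e-04,
        -1.10778477e-04],
       [ 2.15606116e-04,  2.67177730e-01, -9.63647246e-01,
        -1.44049852e-01],
       [ 0.00000000e+00,  0.00000000e+00,  0.00000000e+00,
         1.00000000e+00]])}
```

View pics/scene0.png

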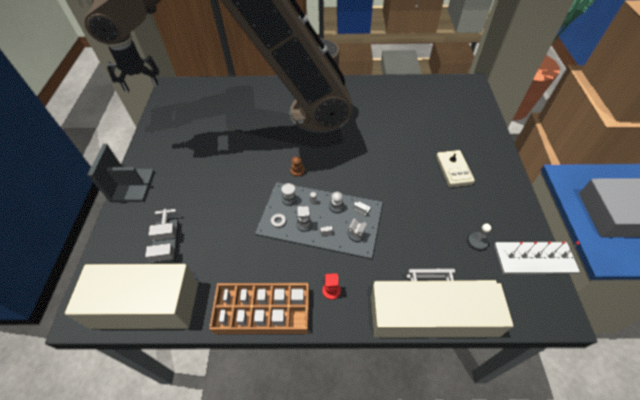

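View pics/side0.png

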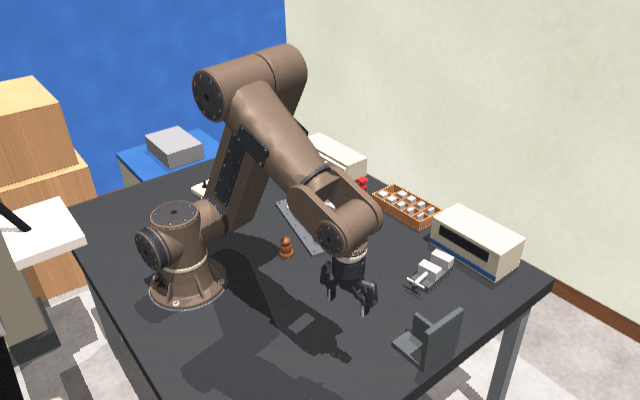

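View pics/wrist0.png

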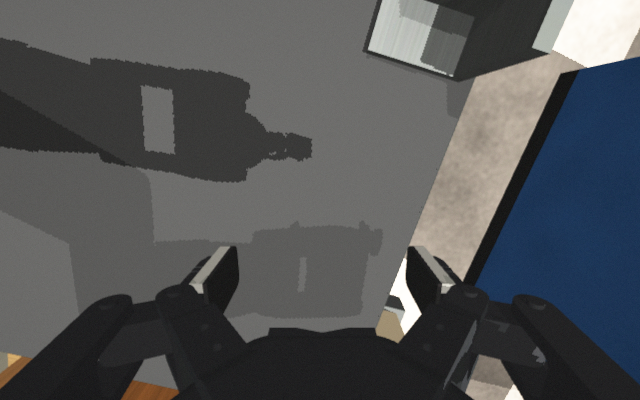

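The scene view shows the plate at about (320,218). On it are one tall jack at (303,217), a disc-like one at (288,192), a dome at (337,200), the V-rest at (357,228), the ring at (278,220), the plug at (313,196), the block at (326,230) and the bracket at (362,207). The brown look-alike is at (297,165) and the red one at (332,285). I'll enlarge this region.

```bash
cat > h.py <<'E'
import numpy as np, cv2
from scipy.spatial.transform import Rotation as R
from cell import bot
def ray(name,u,v,pose=None):
    c=bot.get_calibration(name); f=200/np.tan(np.radians(c['fov_y']/2))
    d=np.array([(u-c['cx'])/f,-(v-c['cy'])/f,-1.])
    if name=='wrist':
        p,q=pose; Rt=R.from_quat([q[1],q[2],q[3],q[0]]).as_matrix(); T=c['T_tool_cam']
        return p+Rt@T[:3,3], Rt@T[:3,:3]@d
    E=c['extrinsics']; return -E[:3,:3].T@E[:3,3], E[:3,:3].T@d
def onz(name,u,v,z,pose=None):
    o,d=ray(name,u,v,pose); return o+d*(z-o[2])/d[2]
def proj(name,P,pose=None):
    c=bot.get_calibration(name); f=200/np.tan(np.radians(c['fov_y']/2))
    P=np.asarray(P,float)
    if name=='wrist':
        p,q=pose; Rt=R.from_quat([q[1],q[2],q[3],q[0]]).as_matrix(); T=c['T_tool_cam']
        x=T[:3,:3].T@(Rt.T@(P-p)-T[:3,3])
    else:
        E=c['extrinsics']; x=E[:3,:3]@P+E[:3,3]
    return np.array([c['cx']-f*x[0]/x[2], c['cy']+f*x[1]/x[2]])
E
python3 - <<'E'
from h import *
im=cv2.imread('pics/scene0.png')
cv2.imwrite('pics/crop0.png',cv2.resize(im[150:260,250:390],None,fx=5.5,fy=5.4,interpolation=cv2.INTER_CUBIC))
for n,u,v,h in [('sq',303,211,.094),('disc',288,187,.074),('dome',337,194,.084),('vrest',357,222,.074)]:
    print(n,onz('scene',u,v,h).round(3))
for c in [(271,185),(383,198),(368,255),(256,236)]: print(onz('scene',*c,.012).round(3))
E
```

```text
sq [ 0.581 -0.046  0.094]
disc [ 0.47  -0.1    0.074]
dome [0.508 0.061 0.084]
vrest [0.61  0.12  0.074]
[ 0.41  -0.168  0.012]
[0.471 0.22  0.012]
[0.691 0.153 0.012]
[ 0.62  -0.2    0.012]
```

View pics/crop0.png

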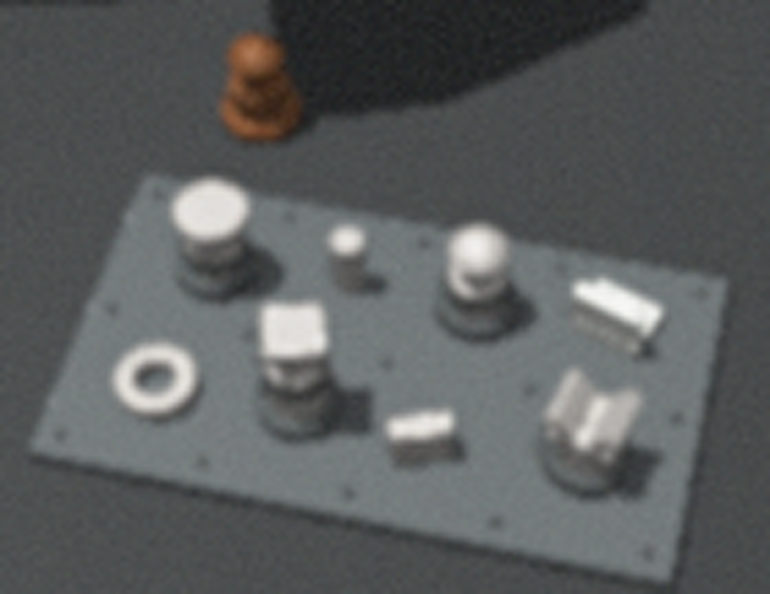

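>>> jog_arm(targets=[[3.7,-1.5,-1.5,0,0,0.035],[3.7,-1.5,-1.5,0,0,0.035],[3.7,-1.5,-1.5,0,0,0.035],[3.7,-1.5,-1.5,0,0,0.035],[3.7,-1.5,-1.5,0,0,0.035],[3.7,-1.5,-1.5,0,0,0.035],[3.7,-1.5,0,0,0,0.035],[3.7,-1.5,0,0,0,0.035]], fingers=0)

```text
time_s: 0.95
eef_pos: [0.4501, -0.4348, 0.3227]
tcp_rot: [-0.002, 1.0, -0.011, -0.0]
wrist_force: [0.4, -1.5, 0.2]
gripper_width: 0.0004
```

>>> jog_arm(targets=[[0.3,-4.5,-0.4,0,0,0],[0.3,-4.5,-0.4,0,0,0],[0.3,-4.5,-0.4,0,0,0],[0.3,-4.5,-0.4,0,0,0],[0,-4.5,-0.4,0,0,0],[0,-4.5,-0.4,0,0,0],[0,-4.5,-0.4,0,0,0],[0,-4.5,-0.4,0,0,0],[0,-3,0,0,0,0],[0,0,0,0,0,0]])

```text
time_s: 1.95
eef_pos: [0.4725, -0.0278, 0.355]
tcp_rot: [-0.005, 1.0, -0.009, -0.002]
wrist_force: [-0.3, -0.3, 0.1]
gripper_width: 0.0003
```

```bash
python3 - <<'E'
from h import *
s=bot.read_state(); print(s['eef_pos'],s['tcp_rot'],s['joint_vel'].round(3))
im=bot.snapshot('wrist')[:,:,::-1]; cv2.imwrite('pics/w1.png',im)
np.savez('w1.npz',p=s['eef_pos'],q=s['tcp_rot'])
E
```

```text
[ 0.47245228 -0.0277571   0.35500556] [-0.0045991   0.99994336 -0.0094151  -0.00186555] [-0.015 -0.003 -0.007 -0.012 -0.002 -0.028]
```

View pics/w1.png

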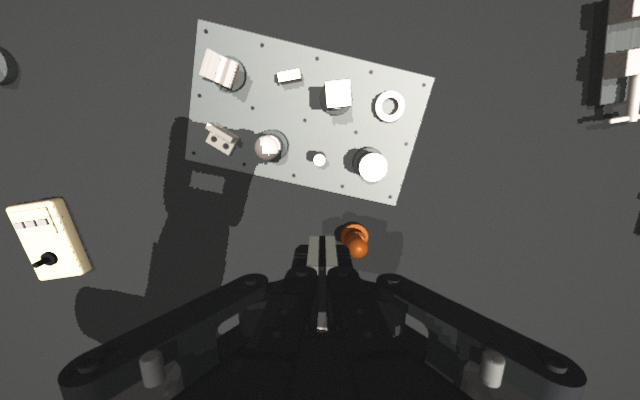

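The wrist view shows the square head at (338,93), the dome at (268,146) and the disc at (372,166). I'll measure their centroids now.

```bash
python3 - <<'E'
from h import *
im=cv2.imread('pics/w1.png'); g=cv2.cvtColor(im,cv2.COLOR_BGR2GRAY)
z=np.load('w1.npz'); pose=(z['p'],z['q'])
for n,u,v,h in [('sq',338,93,.094),('dome',268,146,.080),('disc',372,166,.074)]:
  for t in (195,215,235):
    m=np.zeros_like(g); m[v-22:v+22,u-22:u+22]=(g[v-22:v+22,u-22:u+22]>t)*255
    k,l,st,c=cv2.connectedComponentsWithStats(m)
    i=1+np.argmax(st[1:,4]); print(n,t,st[i],c[i].round(1),onz('wrist',*c[i],h,pose).round(4))
# scene
im=cv2.imread('pics/scene0.png'); g=cv2.cvtColor(im,cv2.COLOR_BGR2GRAY)
for n,u,v,h in [('sq',303,211,.094),('disc',288,188,.074),('dome',337,196,.078)]:
  for t in (180,200,):
    m=np.zeros_like(g); m[v-10:v+10,u-10:u+10]=(g[v-10:v+10,u-10:u+10]>t)*255
    k,l,st,c=cv2.connectedComponentsWithStats(m)
    i=1+np.argmax(st[1:,4]); print('scene',n,t,st[i],c[i].round(1),onz('scene',*c[i],h).round(4))
im=cv2.imread('pics/w1.png')
cv2.imwrite('pics/w1c.png',cv2.resize(im[10:210,180:440],None,fx=3,fy=3,interpolation=cv2.INTER_CUBIC))
E
```

```text
sq 195 [ 316   71   44   44 1447] [340.6  88.5] [ 0.5848 -0.0527  0.094 ]
sq 215 [ 324   71   36   44 1232] [343.   89.9] [ 0.583  -0.0559  0.094 ]
sq 235 [325  79  27  29 691] [337.9  92.9] [ 0.5793 -0.0489  0.094 ]
dome 195 [259 135  22  21 320] [269.3 144.5] [0.5118 0.0512 0.08  ]
dome 215 [260 136  20  20 307] [269.3 144.7] [0.5115 0.0512 0.08  ]
dome 235 [260 136  20  19 269] [269.2 144.9] [0.5112 0.0515 0.08  ]
disc 195 [ 350  144   44   44 1499] [375.  167.4] [ 0.4744 -0.1056  0.074 ]
disc 215 [ 354  144   40   44 1229] [378.3 165.2] [ 0.4776 -0.1105  0.074 ]
disc 235 [359 153  29  29 660] [373.  166.9] [ 0.4751 -0.1027  0.074 ]
scene sq 180 [298 206  11  10  94] [302.8 210.8] [ 0.5802 -0.0464  0.094 ]
scene sq 200 [298 207  11   9  86] [302.7 210.7] [ 0.58   -0.0468  0.094 ]
scene disc 180 [282 184  13  10 100] [287.8 188.5] [ 0.476  -0.1002  0.074 ]
scene disc 200 [282 184  12   9  85] [287.6 188.3] [ 0.4755 -0.1006  0.074 ]
scene dome 180 [332 193   9   7  51] [335.9 195.9] [0.5115 0.0571 0.078 ]
scene dome 200 [333 193   7   6  32] [335.8 195.4] [0.5093 0.0567 0.078 ]
```

View pics/w1c.png

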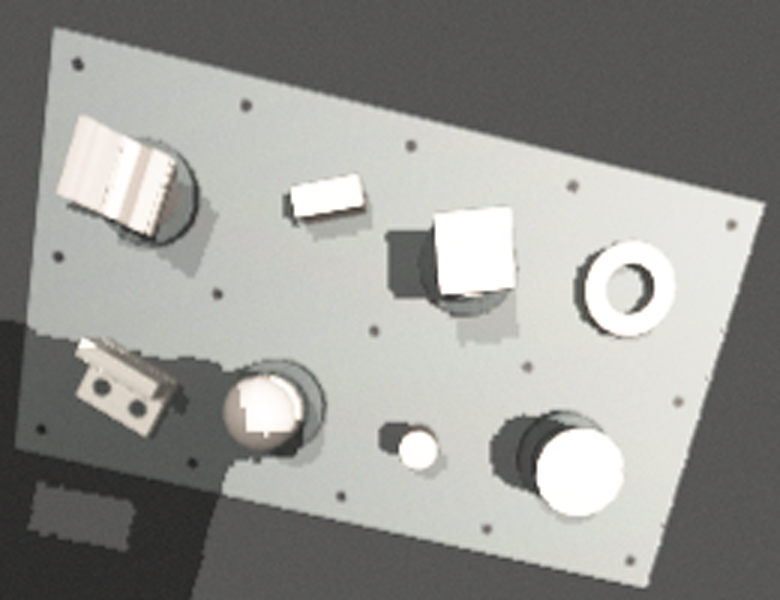

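```bash
cat >> h.py <<'E'
def to(target):
    s=bot.read_state(); q=s['tcp_rot']; Rt=R.from_quat([q[1],q[2],q[3],q[0]])
    des=R.from_quat([1,0,0,0])
    print('t',s['time_s'],'pos',s['eef_pos'].round(4),'F',s['wrist_force'].round(2),'tool shift cm',(Rt.inv().apply(np.array(target)-s['eef_pos'])*100).round(2),'turn',(Rt.inv()*des).as_rotvec().round(4))
E
python3 - <<'E'
from h import *
z=np.load('w1.npz'); pose=(z['p'],z['q'])
print('dome',onz('wrist',268,147.3,.074,pose))
to([.5795,-.048,.125])
E
```

```text
dome [0.50732787 0.05461198 0.074     ]
t 2.0 pos [ 0.4726 -0.029   0.355 ] F [ 0.77 -0.76 -0.35] tool shift cm [10.81  1.9  22.94] turn [-0.0088  0.0037 -0.0192]
```

>>> jog_arm(targets=[[2.7,0.5,0,-0.0044,0.0018,-0.0096],[2.7,0.5,2,-0.0044,0.0018,-0.0096],[2.7,0.5,3,0,0,0],[2.7,0.5,4,0,0,0],[0,0,4,0,0,0],[0,0,4,0,0,0],[0,0,3,0,0,0],[0,0,2,0,0,0],[0,0,0.5,0,0,0],[0,0,0,0,0,0]])

```text
time_s: 3.0
eef_pos: [0.5857, -0.0622, 0.12]
tcp_rot: [0.001, 1.0, -0.003, 0.0]
wrist_force: [-0.2, -0.8, 0.4]
gripper_width: -0.0003
```

```bash
python3 - <<'E'
from h import *
to([.5795,-.048,.098])
s=bot.read_state()
im=bot.snapshot('wrist')[:,:,::-1]; cv2.imwrite('pics/w2.png',im)
im=bot.snapshot('scene')[:,:,::-1]; cv2.imwrite('pics/s2.png',cv2.resize(im[130:260,230:400],None,fx=4.5,fy=4.5))
E
```

```text
t 3.0 pos [ 0.5857 -0.0622  0.12  ] F [-0.24 -0.82  0.42] tool shift cm [-0.64 -1.43  2.2 ] turn [ 0.0026 -0.001  -0.0066]
```

View pics/w2.png

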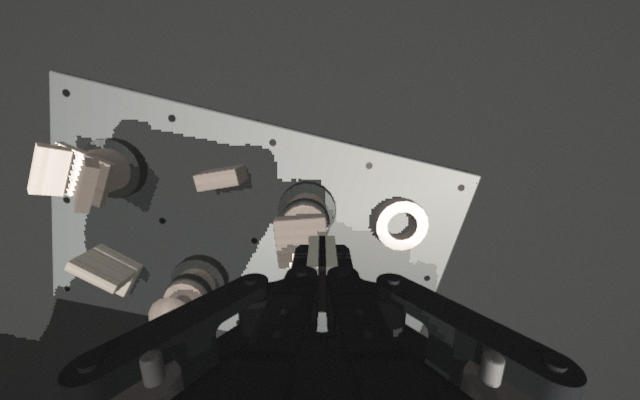

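View pics/s2.png

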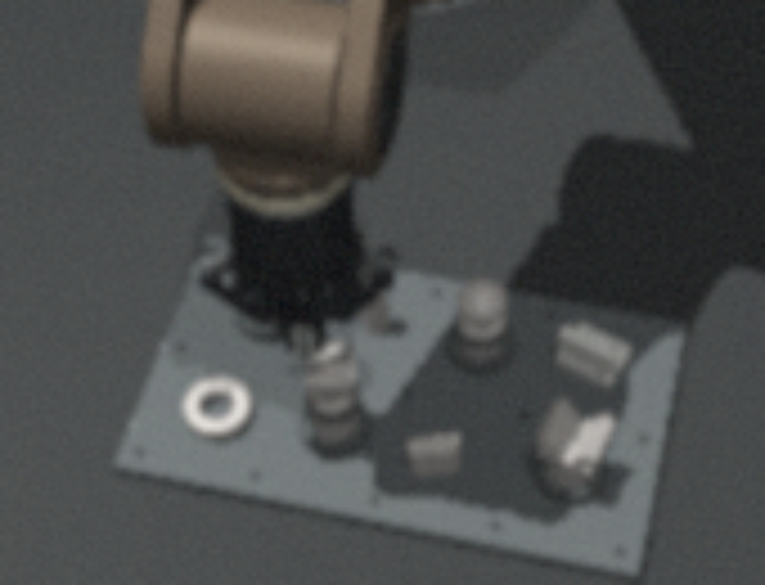

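The fingers are 6 mm too far out and 14 mm too far right, as both the numbers and the picture show (head spans about u 275–326, fingertips at u 322). I'll correct that.

>>> jog_arm(targets=[[-0.3,-0.7,0,0.0026,-0.001,-0.0066],[-0.3,-0.7,0,0,0,0],[0,0,0,0,0,0]])

```text
time_s: 3.4
eef_pos: [0.5808, -0.0472, 0.1243]
tcp_rot: [0.001, 1.0, 0.0, 0.003]
wrist_force: [-0.1, 0.0, -0.2]
gripper_width: -0.0002
```

```bash
python3 - <<'E'
from h import *
to([.5795,-.048,.098])
s=bot.read_state();pose=(s['eef_pos'],s['tcp_rot'])
im=bot.snapshot('wrist')[:,:,::-1]; cv2.imwrite('pics/w3.png',cv2.resize(im[130:300,200:450],None,fx=3.1,fy=3.1))
for dx in(-.017,.017):
  for dy in(-.017,.017): print(proj('wrist',[.5795+dx,-.048+dy,.094],pose).round())
E
```

```text
t 3.4 pos [ 0.5808 -0.0472  0.1243] F [-0.15  0.02 -0.24] tool shift cm [-0.15  0.07  2.63] turn [ 0.0011 -0.0068  0.0007]
[348. 256.]
[298. 256.]
[349. 208.]
[297. 208.]
```

View pics/w3.png

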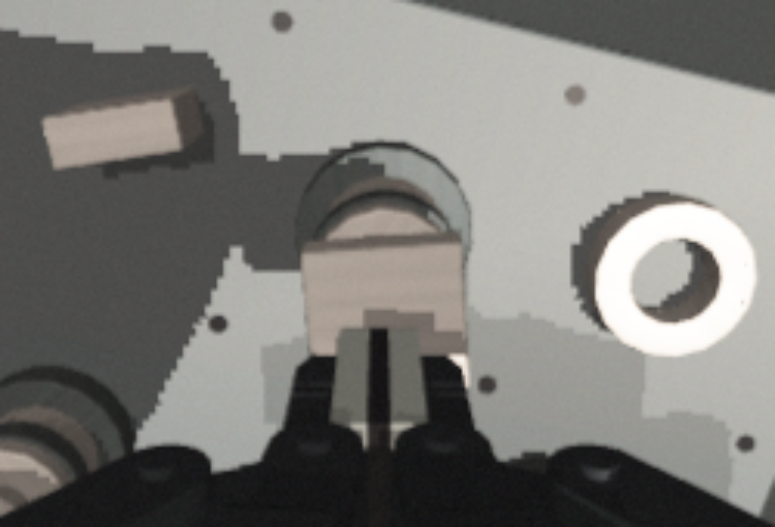

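>>> jog_arm(targets=[[-0.1,0,0.7,0,-0.003,0],[0,0,0.7,0,-0.003,0],[0,0,0.6,0,0,0],[0,0,0,0,0,0],[0,0,0,0,0,0]])

```text
time_s: 3.95
eef_pos: [0.5802, -0.0474, 0.1027]
tcp_rot: [0.001, 1.0, 0.001, 0.0]
wrist_force: [-0.3, 0.8, -0.7]
gripper_width: 0.0
```

```bash
python3 -c "
from h import *
to([.5795,-.048,.095])"
```

```text
t 3.95 pos [ 0.5802 -0.0474  0.1027] F [-0.26  0.79 -0.72] tool shift cm [-0.07  0.06  0.77] turn [ 0.0014 -0.0008  0.0013]
```

>>> jog_arm(targets=[[0,0,0.4,0,0,0],[0,0,0.2,0,0,0],[0,0,0,0,0,0]])

```text
time_s: 4.25
eef_pos: [0.5802, -0.0476, 0.0961]
tcp_rot: [0.001, 1.0, 0.0, 0.0]
wrist_force: [0.2, 1.0, -0.5]
gripper_width: -0.0003
```

>>> jog_arm(targets=[[0,0,0.15,0,0,0],[0,0,0,0,0,0]])

```text
time_s: 4.45
eef_pos: [0.5803, -0.0476, 0.0946]
tcp_rot: [0.001, 1.0, 0.001, 0.001]
wrist_force: [-0.3, -0.7, -0.9]
gripper_width: -0.0003
```

>>> jog_arm(targets=[[0,0,0.15,0,0,0]])

```text
time_s: 4.55
eef_pos: [0.5805, -0.0476, 0.0933]
tcp_rot: [0.001, 1.0, 0.0, 0.001]
wrist_force: [-0.1, 0.3, 2.8]
gripper_width: 0.0001
```

>>> jog_arm(targets=[[0,0,0.15,0,0,0]])

```text
time_s: 4.65
eef_pos: [0.5805, -0.0476, 0.092]
tcp_rot: [0.001, 1.0, 0.0, 0.001]
wrist_force: [-1.9, -0.1, 3.3]
gripper_width: -0.0004
```

Contact came at 0.094, as predicted. I'll continue to about 0.087.

>>> jog_arm(targets=[[0,0,0.15,0,0,0],[0,0,0.15,0,0,0]])

```text
time_s: 4.85
eef_pos: [0.5805, -0.0477, 0.089]
tcp_rot: [0.001, 1.0, 0.001, 0.001]
wrist_force: [-1.1, 0.1, 2.1]
gripper_width: -0.0
```

>>> jog_arm(targets=[[0,0,0.15,0,0,0],[0,0,0.05,0,0,0]])

```text
time_s: 5.05
eef_pos: [0.5805, -0.0476, 0.0869]
tcp_rot: [0.001, 1.0, 0.001, 0.001]
wrist_force: [-1.4, 0.0, 2.9]
gripper_width: -0.0
```

>>> jog_arm(targets=[[0,0,-0.3,0,0,0],[0,0,-1,0,0,0],[0,0,-3,0,0,0],[0,0,-4,0,0,0],[0,0,-3,0,0,0],[-2,-2,-2,0,0,0],[-3,-3,0,0,0,0],[-2,-3,0,0,0,0],[0,0,0,0,0,0],[0,0,0,0,0,0]])

```text
time_s: 6.05
eef_pos: [0.5082, 0.0345, 0.2305]
tcp_rot: [0.001, 1.0, -0.0, 0.003]
wrist_force: [-0.1, -0.1, -0.1]
gripper_width: 0.0001
```

```bash
python3 - <<'E'
from h import *
to([.508,.0555,.125])
s=bot.read_state();pose=(s['eef_pos'],s['tcp_rot']); np.savez('w4.npz',p=pose[0],q=pose[1])
im=bot.snapshot('wrist')[:,:,::-1]; cv2.imwrite('pics/w4.png',im)
im=bot.snapshot('scene')[:,:,::-1]; cv2.imwrite('pics/s4.png',cv2.resize(im[130:260,230:400],None,fx=4.5,fy=4.5))
print(proj('wrist',[.508,.0555,.084],pose),proj('wrist',[.58,-.048,.087],pose))
E
```

```text
t 6.05 pos [0.5082 0.0345 0.2305] F [-0.09 -0.07 -0.08] tool shift cm [-0.09 -2.12 10.55] turn [ 0.0015 -0.0068 -0.0002]
[301.91727533 191.36590758] [405.36303271 120.69505538]
```

View pics/w4.png

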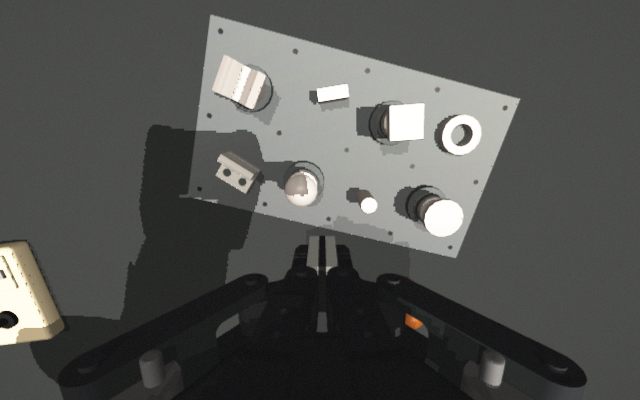

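View pics/s4.png

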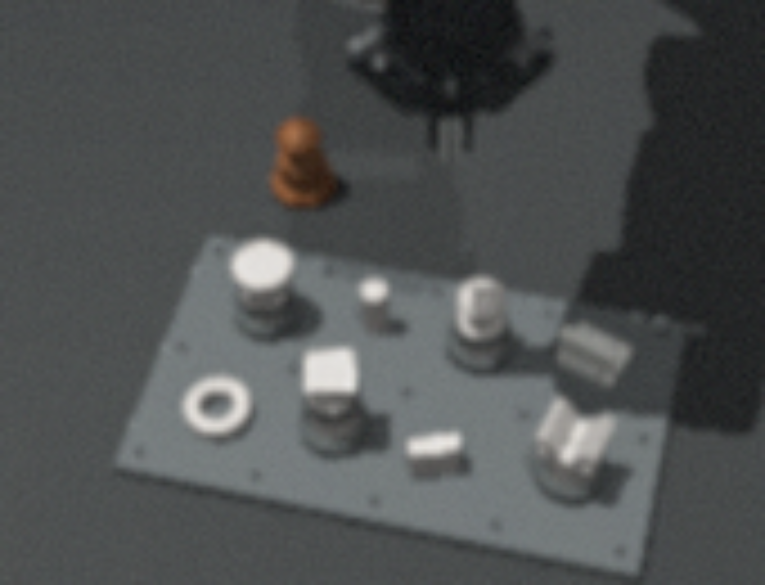

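Everything still stands where it did. The dome outline spans about u 285–318 and v 170–207. I'll refine its centre.

```bash
python3 - <<'E'
from h import *
im=cv2.imread('pics/w4.png'); z=np.load('w4.npz'); pose=(z['p'],z['q'])
for u,v in [(301.5,188.5)]:
  for h in (.072,.076,.08): print(h,onz('wrist',u,v,h,pose).round(4))
c=cv2.resize(im[140:230,260:350],None,fx=6,fy=6,interpolation=cv2.INTER_CUBIC)
cv2.imwrite('pics/w4c.png',c)
to([.508,.0555,.125])
E
```

```text
0.072 [0.5085 0.0568 0.072 ]
0.076 [0.5094 0.0565 0.076 ]
0.08 [0.5102 0.0562 0.08  ]
t 6.15 pos [0.5085 0.0339 0.23  ] F [ 0.64  0.26 -0.38] tool shift cm [-0.12 -2.18 10.5 ] turn [ 0.0014 -0.0062 -0.0014]
```

View pics/w4c.png

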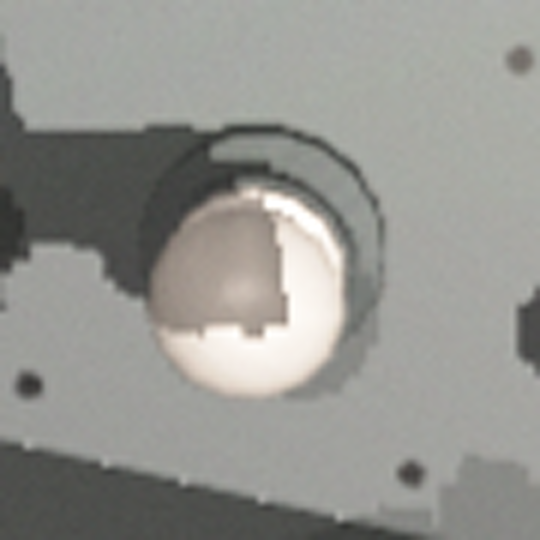

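>>> jog_arm(targets=[[0,-0.8,1,0.0014,-0.006,0],[0,-0.8,2,0,0,0],[0,-0.6,3,0,0,0],[0,0,2,0,0,0],[0,0,1.5,0,0,0],[0,0,0.5,0,0,0],[0,0,0,0,0,0],[0,0,0,0,0,0]])

```text
time_s: 6.95
eef_pos: [0.5112, 0.0549, 0.1216]
tcp_rot: [-0.0, 1.0, -0.004, -0.002]
wrist_force: [-0.3, -0.6, 0.4]
gripper_width: 0.0002
```

```bash
python3 - <<'E'
from h import *
z=np.load('w4.npz'); print(onz('wrist',303.7,181.2,.024,(z['p'],z['q'])))
to([.5088,.0565,.088])
E
```

```text
[0.50744765 0.05727195 0.024     ]
t 6.95 pos [0.5112 0.0549 0.1216] F [-0.27 -0.61  0.36] tool shift cm [-0.23 -0.16  3.36] turn [-0.0004  0.0045 -0.008 ]
```

Three estimates of the dome centre agree within 2 mm, at about (0.508, 0.0565).

>>> jog_arm(targets=[[-0.2,-0.2,0.8,0,0.0045,-0.008],[-0.1,0,1,0,0,0],[0,0,0.8,0,0,0],[0,0,0,0,0,0],[0,0,0,0,0,0]])

```text
time_s: 7.45
eef_pos: [0.5087, 0.057, 0.0947]
tcp_rot: [-0.0, 1.0, 0.0, 0.002]
wrist_force: [-0.7, -0.6, -0.3]
gripper_width: -0.0001
```

```bash
python3 - <<'E'
from h import *
to([.508,.0565,.084])
s=bot.read_state()
im=bot.snapshot('wrist')[:,:,::-1]; cv2.imwrite('pics/w5.png',cv2.resize(im[130:300,200:450],None,fx=3.1,fy=3.1))
E
```

```text
t 7.45 pos [0.5087 0.057  0.0947] F [-0.68 -0.65 -0.28] tool shift cm [-0.07  0.05  1.07] turn [-0.0003 -0.0031  0.0004]
```

View pics/w5.png

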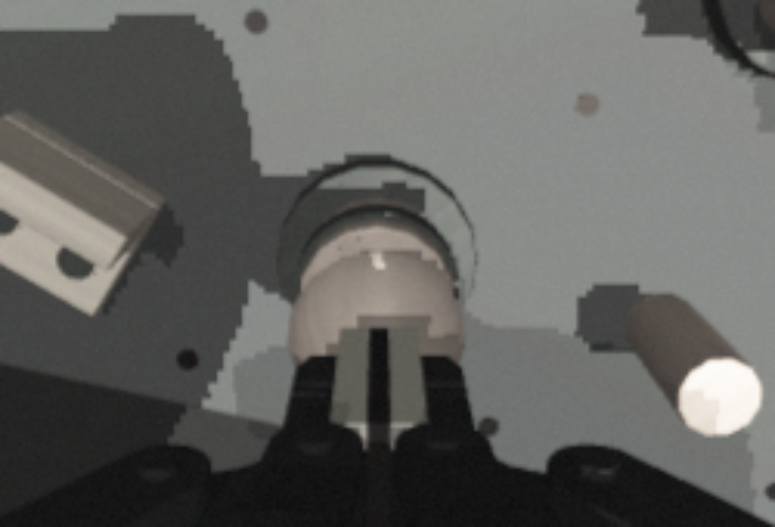

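The fingers are centred on the dome. Next I descend to contact.

>>> jog_arm(targets=[[0,0,0.4,0,0,0],[0,0,0.3,0,0,0],[0,0,0.15,0,0,0],[0,0,0,0,0,0]])

```text
time_s: 7.9
eef_pos: [0.5091, 0.057, 0.0861]
tcp_rot: [-0.0, 1.0, 0.0, 0.002]
wrist_force: [0.8, -0.4, -0.3]
gripper_width: 0.0001
```

>>> jog_arm(targets=[[0,0,0.15,0,0,0]])

```text
time_s: 8.0
eef_pos: [0.5092, 0.0569, 0.0847]
tcp_rot: [-0.0, 1.0, 0.0, 0.002]
wrist_force: [0.0, -0.9, -0.2]
gripper_width: 0.0003
```

>>> jog_arm(targets=[[0,0,0.15,0,0,0]])

```text
time_s: 8.1
eef_pos: [0.5093, 0.057, 0.0832]
tcp_rot: [-0.0, 1.0, 0.0, 0.002]
wrist_force: [0.2, 0.1, 1.9]
gripper_width: 0.0001
```

>>> jog_arm(targets=[[0,0,0.15,0,0,0]])

```text
time_s: 8.2
eef_pos: [0.5092, 0.057, 0.0817]
tcp_rot: [-0.0, 1.0, 0.0, 0.002]
wrist_force: [-1.1, 0.4, 2.6]
gripper_width: -0.0001
```

>>> jog_arm(targets=[[0,0,0.15,0,0,0],[0,0,0.15,0,0,0]])

```text
time_s: 8.4
eef_pos: [0.5093, 0.0569, 0.0787]
tcp_rot: [-0.0, 1.0, 0.0, 0.003]
wrist_force: [-1.0, -0.1, 3.1]
gripper_width: 0.0003
```

>>> jog_arm(targets=[[0,0,0.15,0,0,0]])

```text
time_s: 8.5
eef_pos: [0.5093, 0.057, 0.0771]
tcp_rot: [-0.0, 1.0, 0.0, 0.003]
wrist_force: [-0.9, -0.1, 2.2]
gripper_width: -0.0002
```

>>> jog_arm(targets=[[0,0,-0.3,0,0,0],[0,0,-1,0,0,0],[0,0,-3,0,0,0],[0,0,-4,0,0,0],[0,0,-3,0,0,0],[-1,3,-2,0,0,0],[-1,4,0,0,0,0],[-1,4,0,0,0,0],[0,0,0,0,0,0],[0,0,0,0,0,0]])

```text
time_s: 9.5
eef_pos: [0.4779, -0.0564, 0.2214]
tcp_rot: [0.001, 1.0, 0.001, 0.005]
wrist_force: [1.2, -0.2, -0.2]
gripper_width: -0.0003
```

```bash
python3 - <<'E'
from h import *
to([.4755,-.1015,.12])
s=bot.read_state();pose=(s['eef_pos'],s['tcp_rot']); np.savez('w6.npz',p=pose[0],q=pose[1])
im=bot.snapshot('wrist')[:,:,::-1]; cv2.imwrite('pics/w6.png',im)
print(proj('wrist',[.4755,-.1015,.074],pose))
E
```

```text
t 9.5 pos [ 0.4779 -0.0564  0.2214] F [ 1.19 -0.22 -0.2 ] tool shift cm [-0.35  4.49 10.15] turn [ 0.0018 -0.0102  0.002 ]
[363.91502199 193.69198516]
```

View pics/w6.png

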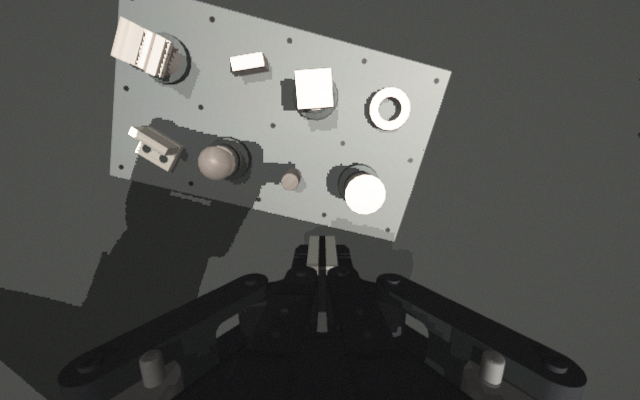

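The disc shows at (364.5,194), against a predicted (364,194), so the position is confirmed.

>>> jog_arm(targets=[[-0.1,1.5,1,0.0018,-0.005,0],[-0.1,1.5,2,0,-0.005,0],[-0.1,1.4,3,0,0,0],[0,0,2,0,0,0],[0,0,1,0,0,0],[0,0,0.5,0,0,0],[0,0,0,0,0,0],[0,0,0,0,0,0]])

```text
time_s: 10.35
eef_pos: [0.4786, -0.095, 0.1255]
tcp_rot: [0.0, 1.0, 0.006, 0.002]
wrist_force: [-0.1, -0.3, 0.4]
gripper_width: -0.0003
```

```bash
python3 - <<'E'
from h import *
to([.4755,-.1015,.084])
E
```

```text
t 10.35 pos [ 0.4786 -0.095   0.1255] F [-0.1  -0.34  0.44] tool shift cm [-0.33  0.65  4.15] turn [ 0.0005 -0.0033  0.0127]
```

>>> jog_arm(targets=[[-0.2,0.4,1,0,-0.003,0.006],[-0.1,0.3,1,0,0,0.006],[0,0,1,0,0,0],[0,0,0.8,0,0,0],[0,0,0,0,0,0],[0,0,0,0,0,0]])

```text
time_s: 10.95
eef_pos: [0.476, -0.1026, 0.0853]
tcp_rot: [0.001, 1.0, -0.0, 0.001]
wrist_force: [0.1, -1.0, -0.0]
gripper_width: -0.0001
```

```bash
python3 - <<'E'
from h import *
to([.4755,-.1015,.074])
im=bot.snapshot('wrist')[:,:,::-1]; cv2.imwrite('pics/w7.png',cv2.resize(im[130:300,200:450],None,fx=3.1,fy=3.1))
E
```

```text
t 10.95 pos [ 0.476  -0.1026  0.0853] F [ 0.13 -0.98 -0.04] tool shift cm [-0.05 -0.11  1.13] turn [ 0.0012 -0.0021 -0.0002]
```

View pics/w7.png

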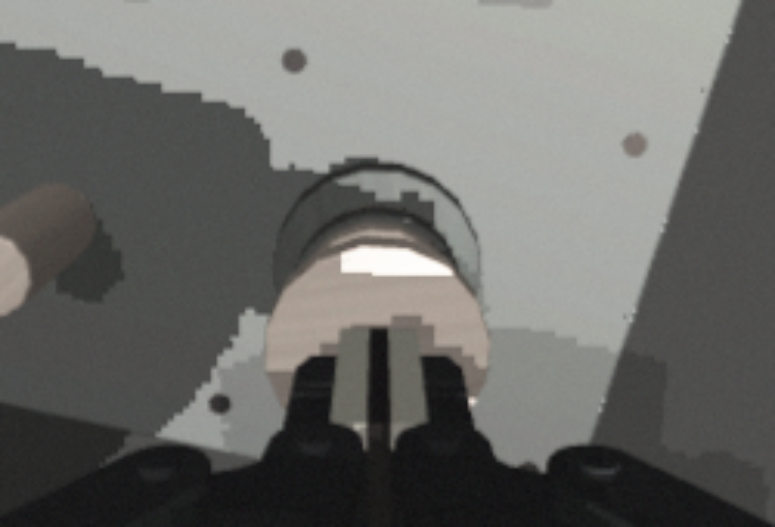

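The fingers are centred on the disc.

>>> jog_arm(targets=[[0,0,0.4,0,0,0],[0,0,0.3,0,0,0],[0,0,0.2,0,0,0],[0,0,0,0,0,0]])

```text
time_s: 11.4
eef_pos: [0.4764, -0.1026, 0.0763]
tcp_rot: [0.001, 1.0, -0.0, 0.002]
wrist_force: [0.3, 0.5, 0.6]
gripper_width: 0.0002
```

>>> jog_arm(targets=[[0,0,0.15,0,0,0]])

```text
time_s: 11.5
eef_pos: [0.4765, -0.1026, 0.0749]
tcp_rot: [0.001, 1.0, 0.0, 0.002]
wrist_force: [0.6, 0.5, 0.9]
gripper_width: 0.0002
```

>>> jog_arm(targets=[[0,0,0.15,0,0,0]])

```text
time_s: 11.6
eef_pos: [0.4765, -0.1027, 0.0734]
tcp_rot: [0.001, 1.0, 0.0, 0.002]
wrist_force: [-0.8, 0.7, 3.4]
gripper_width: 0.0004
```

>>> jog_arm(targets=[[0,0,0.15,0,0,0]])

```text
time_s: 11.7
eef_pos: [0.4765, -0.1026, 0.0719]
tcp_rot: [0.001, 1.0, 0.0, 0.002]
wrist_force: [-1.1, 0.3, 2.5]
gripper_width: 0.0002
```

>>> jog_arm(targets=[[0,0,0.15,0,0,0],[0,0,0.15,0,0,0],[0,0,0.15,0,0,0]])

```text
time_s: 12.0
eef_pos: [0.4765, -0.1026, 0.0673]
tcp_rot: [0.001, 1.0, 0.0, 0.002]
wrist_force: [-1.4, -0.8, 2.2]
gripper_width: -0.0006
```

>>> jog_arm(targets=[[0,0,0.05,0,0,0],[0,0,-0.3,0,0,0],[0,0,-1,0,0,0],[0,0,-3,0,0,0],[0,0,-4,0,0,0],[0,0,-4,0,0,0],[0,0,-2,0,0,0],[0,0,0,0,0,0],[0,0,0,0,0,0],[0,0,0,0,0,0]])

```text
time_s: 13.0
eef_pos: [0.4751, -0.1021, 0.2178]
tcp_rot: [0.001, 1.0, 0.0, 0.002]
wrist_force: [0.1, 0.2, 0.7]
gripper_width: -0.0
```

```bash
python3 - <<'E'
from h import *
to([.4755,-.1015,.074])
im=bot.snapshot('wrist')[:,:,::-1]; cv2.imwrite('pics/w8.png',im)
im=bot.snapshot('side')[:,:,::-1]; cv2.imwrite('pics/side8.png',cv2.resize(im[170:270,240:400],None,fx=5,fy=5,interpolation=cv2.INTER_CUBIC))
im=bot.snapshot('scene')[:,:,::-1]; cv2.imwrite('pics/s8.png',cv2.resize(im[150:260,250:390],None,fx=5.5,fy=5.4,interpolation=cv2.INTER_CUBIC))
E
```

```text
t 13.0 pos [ 0.4751 -0.1021  0.2178] F [0.05 0.15 0.68] tool shift cm [-0.02 -0.08 14.38] turn [ 0.0019 -0.0042  0.0001]
```

View pics/w8.png

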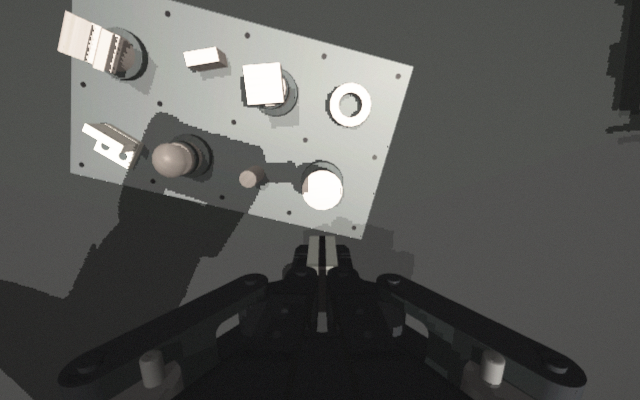

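View pics/s8.png

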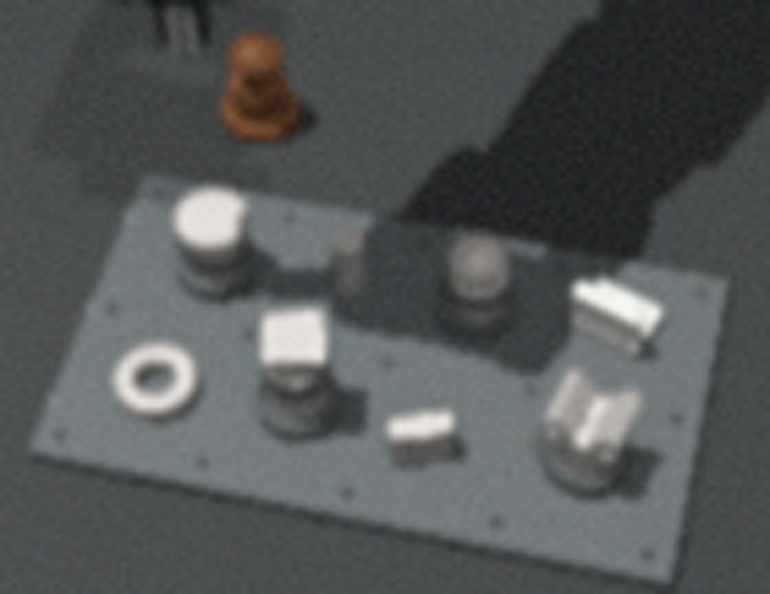

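Compared with the first crop, all three heads sit 7–8 crop pixels lower (disc 211→218, square 330→338, dome about 255→263). The feet and the bystanders have not moved.

```bash
python3 -c "
from cell import bot
print(bot.close_job())"
```

```text
the job is handed in; nothing more can be done
None
```

I pressed all three pins with the shut fingertips, in the order square, dome, disc, then lifted the fingers clear to z = 0.22 m. I handed the job in at about 13 s; no verdict is reported.

| Jack | Contact height (m) | Lowest fingertip height (m) | Pressed depth (mm) |
|---|---|---|---|
| Square | 0.094 | 0.0869 | about 7.1 |
| Dome | 0.084 | 0.0771 | about 6.9 |
| Disc | 0.074 | about 0.067 | about 7 |

- **Contact heights:** the values in the table are the nominal ones. In each case the force rose within one 1.5 mm step of that height.
- **Depths:** these are inferred from fingertip height, since the pin joints cannot be read directly. The disc's last 0.5 mm step was not read separately, so its depth could be up to 0.5 mm more.
- **Forces:** readings at the ends of the pressing moves were 2 to 3.4 N, about the pin friction and well under the 25 N limit.
- **Last pictures:** by eye, all three heads sit lower than at the start. The jack feet and the five loose things on the plate stand where they were, and the look-alikes were not touched.

No check failed. One approach move overshot by about 15 mm sideways while still 26 mm above the square head; I corrected it before any contact.

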